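Set tweezer tips to the gauge lines of a test bar

ROBOT

A 6-joint arm with a two-finger parallel gripper is mounted at the origin on the work surface. World frame = base frame: x ahead of the robot, y to its left, z up, the work surface at z = 0. Lengths are in m, angles in rad, forces in N, time in s.
With the tool pointing down it reaches from about 0.35 to 0.975 m from the base axis. Payload 4.9 kg.
Tool frame: the origin (TCP) lies between the finger pads; the fingertips stand 14 mm ahead of it and the grasp point (between the pads) lies 5 mm behind it (manip.finger_overhang is the distance from the TCP to the fingertips, in m); z points along the fingers, y is the line along which they close (so a half turn about z gives the same grasp; the last joint's range is limited). The gripper opens to 85 mm and grips with 20 to 120 N. Pads are 22 mm wide; open, the fingers measure 114 mm over their backs; the gripper's body (76 mm by 85 mm) begins 54 mm behind the grasp point. The pads swing forward as they close: fully open they stand 13 mm farther back than shut.
Start: joints at [1.046, 0.053, 1.613, -0, 1.476, -0.119], TCP at [0.247, 0.574, 0.245] pointing down, gripper open.
Joint ranges: [-3.01, 3.01], [-1.01, 2.22], [0.06, 2.58], [-1.02, 4.17], [0.09, 2.62], [-3.14, 3.14]. Speed limits (rad/s): [2.57, 2.57, 3.14, 3.14, 3.14, 3.14].

INTERFACE

Orientations are given as a unit quaternion [w, x, y, z].
In Python, from plant import manip, grab_frame gives the robot as it stands.
- The arm moves only by the tool servo_tool, never from a script. Its argument "deltas" is a list that holds one entry, the list of rows, each a list of 5 numbers: the opening in per cent of the stroke, from 0 (shut) to 100 (fully open), then the shift along the world's x, y, z in m, then the turn about the world's z in degrees. A call has exactly 8 rows; each row shifts and turns the commanded pose from where the row before left it; what a row does not reach is not made up. A row lasts 1/10 s, in which the tool goes at most 50 mm and 8.59 degrees, less where a joint would pass 70% of its speed; a pose out of reach is approached as far as the arm can. A call is refused whole if a number of a shift passes 0.05 or a number of a turn 8.59, either way. A call with a gripper value outside its range is refused whole. The fingers move at their own pace and stop on an object; the grip force is fixed at half the most. Time passes only in rows, so rows that do not move let the fingers close, or fill a call up. It gives the time, the measured TCP pose, the force, the opening and the grip force at its end, in the units of the state.
- manip.state(): the state, without advancing time (a new reading comes with each control period).
- grab_frame(name): name is "side" or "top" or "wrist"; returns a dict with "pixels" (480x640x3 uint8, red, green, blue), "z_map" (480x640 float32, m along the optical axis (not along the pixel's ray), 0 where there is no reading), "fx", "fy", "cx", "cy" (pixels), "rvec" (rotation vector, rad) and "tvec" (3), from world to camera coordinates, as OpenCV has them; the wrist camera has in their place "T_tool_cam" (4x4, takes a point from camera to tool coordinates, whose origin is the TCP and whose axes are the flange's). Camera axes: x right, y down, z forward; pixel columns grow to the right and rows downward; lengths in m; the calibration is good to about 2 mm. A picture is of the moment at which its call begins: read the wrist's pose just before it.
- manip.job_done(): hands the job in; it is judged then, once.
The state is a dict: "time": time; "joint_pos": joint angles; "joint_vel": joint speeds; "joint_efforts": joint torques, N m; "tool_pos": TCP position; "tool_rot": TCP orientation; "contact_force": force on the tool from outside, world axes, zero at the start; "ft_torque": the same for the moment, N m; "gripper_width": opening from 0.0 (shut) to 1.0 (fully open); "grasp_force": force on a finger pad.
Only numpy, scipy, OpenCV 4.12 (cv2) and the standard library are available. Lean on these libraries where they do the work, as an engineer would, in place of code of your own. Each camera call takes 0.05 s, during which the arm holds its last target. There are 200 camera calls.

TASK

Check the gauge length of the clamped test bar with the sprung tweezers: take the tweezers off their stand, bring them over the bar and squeeze them until one tip stands right over each of the two black lines, a few millimetres above the bar without touching it. Finish while still holding them there with the gap steady, and leave everything else on the desk where it is.

Things in the scene. Friction and masses are not known exactly. Their poses are not given: they have to be found in the camera images.
- tweezers_grip (a point): Bent-nose sprung steel tweezers, 170 mm long, about 60 g, lying level on a low pale wooden stand. This point: half-way between their two dark ribbed grip pads, half-way up. x runs from heel to tips, y to the left arm, z up. The round heel is 90 mm behind this point; the tips are 55 mm ahead of it and bend down to 36 mm below it. Centre of mass within 5 mm of it along x. Pinch the pads across y; both arms close equally.
- pad_left (a point): Middle of the outer face of the left grip pad. Each pad is 28 mm long, 16 mm tall, its outer face 26.5 mm from point tweezers_grip at rest (53 mm over both), free space outside; the faces are parallel at a 24 mm tip gap. Width over both pads = 24.6 mm + 0.62 x tip gap. The pads push back: 2.5 N starts to move them, about 6 N each holds a 30 mm tip gap, 9 N an 18 mm one; let go, they spring open.
- tip_left (a point): The very end of the left (+y) arm's tip, a 3 mm thick point bent downwards. At rest the tips are 46 mm apart, centre to centre.
- tip_right (a point): The very end of the right (-y) arm's tip, the mirror image.
- jaw_left (a joint): How far each arm is squeezed in, rad: 0 at rest (tips 46 mm apart), up to 0.15; tip gap = 2 x (6 mm + 145 mm x sin(0.1175 - value)). The right arm always follows equally.
- stand: Low pale wooden stand of the tweezers, fixed: foot plate 130 x 60 x 10 mm and two cross bars along y, tops at 45 mm, on which the arms' undersides lie: one 30 mm ahead of its origin, one 58 mm behind; nothing between them above the plate. Origin on the table below the grip pads (within a cm); x towards the tips.
- fixture: Fixed fixture: grey base 60 x 200 x 16 mm, dark clamp blocks 44 x 30 mm centred 78 mm either side along y (screws to 77 mm tall), holding a flat dog-bone aluminium test bar along y; its middle is 16 mm wide, 4 mm thick, top face 55 mm above the table. Origin on the table under the bar's middle; x across the bar, away from the robot, turned at most 0.4 rad.
- line_left: Black line 3 mm wide right across the top of the bar (16 mm, along its x axis), the one on the +y side; origin at the middle of the line on the bar's top face. The lines are 18 to 30 mm apart, centre to centre, differently every time, seldom centred on the bar.
- line_right: The other black line, on the -y side.
- mug: white ceramic mug, 80 mm across, 92 mm tall, left edge of the work area; bystander, to be left where it is. Origin at its underside.
- mouse: black computer mouse, 105 x 60 x 32 mm, on a grey mat on the right; bystander, to be left where it is. Origin at its underside.
- weight_small: steel calibration weight, 26 mm across, 38 mm tall, in the strip between stand and fixture; bystander, to be left where it is. Origin at its underside.
- weight_large: steel calibration weight, 38 mm across, 55 mm tall, in the strip between, nearer the robot; bystander, to be left where it is. Origin at its underside.
- tape_roll: pale tape roll lying flat, 60 mm across, 18 mm tall, in the strip between, far side; bystander, to be left where it is. Origin at its underside.
- spare_bar_1: loose spare aluminium bar 155 x 26 x 4 mm lying flat beyond the work area, right; bystander, to be left where it is. Origin at its underside.
- spare_bar_2: loose spare aluminium bar like the other, left; bystander, to be left where it is. Origin at its underside.
Mind the look-alikes: they are no part of the job. Several things have the shape of the stand; the one meant has the colours described above.

How it is judged:
On the way:
1. the tweezers are lifted clear of their stand in the fingers (height (world z) of tweezers_grip above 0.07 m and contact force between the fingers and tweezers above 0.5 N and contact force between tweezers and stand below 0.1 N), for 0.1 s.
At the end, for the whole second after the job is handed in: The program ends holding: each tip is over its own line, overlapping it (within 3 mm along the bar and 7 mm across it), 0.5 to 12 mm above the bar's top face; the fingers hold the tweezers, which touch neither bar, fixture nor stand, and neither the tweezers nor their gap is moving (((y of tip_left in the frame of line_left between -0.003 and 0.003 m and x of tip_left in the frame of line_left between -0.007 and 0.007 m and z of tip_left in the frame of line_left between 0.0005 and 0.012 m and y of tip_right in the frame of line_right between -0.003 and 0.003 m and x of tip_right in the frame of line_right between -0.007 and 0.007 m and z of tip_right in the frame of line_right between 0.0005 and 0.012 m) or (y of tip_left in the frame of line_right between -0.003 and 0.003 m and x of tip_left in the frame of line_right between -0.007 and 0.007 m and z of tip_left in the frame of line_right between 0.0005 and 0.012 m and y of tip_right in the frame of line_left between -0.003 and 0.003 m and x of tip_right in the frame of line_left between -0.007 and 0.007 m and z of tip_right in the frame of line_left between 0.0005 and 0.012 m)) and contact force between the fingers and tweezers above 1 N and contact force between tweezers and fixture below 0.2 N and contact force between tweezers and stand below 0.2 N and velocity of joint jaw_left between -0.1 and 0.1 rad/s and linear speed of tweezers below 0.03 m/s); the arm keeps its last pose, push and grip.
It fails at once if a bystander is pushed more than 30 mm away (distance of any of mug, mouse, weight_small, weight_large, tape_roll, spare_bar_1, spare_bar_2 from where it was at the start of the episode above 0.03 m).
It also fails if it takes over 45 s, if anything falls off the work surface, if the arm or the gripper's body presses on something with over 40 N, if the wrist force passes 120 N, or if a joint passes its speed limit or range.

## Working session

There is one attempt and no reset: what is moved stays moved. The work goes in short steps, Python scripts to look and compute and a tool call to move; the robot and the scene stay as the last step left them, time stands still between calls to the robot, and variables do not carry over. Pictures are saved under pics/ and viewed, at most 10 in all, crops included, and the job is handed in when it is done.

Besides the shell and the picture viewer there is one more tool, called after "Request:" in YAML: its name, and indented under it one key for each argument. servo_tool: Moves the arm, as the interface text tells. Its arguments: {"type":"object","properties":{"deltas":{"type":"array"}},"required":["deltas"]}

```bash
mkdir -p pics; cat > h.py <<'E'
import numpy as np, cv2
from plant import manip, grab_frame
def grab(name):
    s=manip.state(); f=grab_frame(name)
    if name=="wrist":
        from scipy.spatial.transform import Rotation as R
        q=np.array(s["tool_rot"]); T=np.eye(4); T[:3,:3]=R.from_quat(q[[1,2,3,0]]).as_matrix(); T[:3,3]=s["tool_pos"]
        C=T@np.array(f["T_tool_cam"])
    else:
        Rm=cv2.Rodrigues(np.array(f["rvec"],float))[0]; C=np.eye(4); C[:3,:3]=Rm.T; C[:3,3]=-Rm.T@np.array(f["tvec"],float).ravel()
    f["C"]=C; return f
def dirs(f,uv):
    uv=np.atleast_2d(np.asarray(uv,float)); d=np.c_[(uv[:,0]-f["cx"])/f["fx"],(uv[:,1]-f["cy"])/f["fy"],np.ones(len(uv))]
    return d@f["C"][:3,:3].T
def onplane(f,uv,z):
    d=dirs(f,uv); o=f["C"][:3,3]; return o+d*((z-o[2])/d[:,2])[:,None]
def cloud(f):
    v,u=np.mgrid[:480,:640]; d=dirs(f,np.c_[u.ravel(),v.ravel()])
    return (f["C"][:3,3]+d*f["z_map"].reshape(-1,1)).reshape(480,640,3)
def save(f,n,crop=None,k=1):
    p=f["pixels"][:,:,::-1]
    if crop: x0,y0,x1,y1=crop; p=p[y0:y1,x0:x1]
    cv2.imwrite("pics/"+n,cv2.resize(p,None,fx=k,fy=k,interpolation=cv2.INTER_CUBIC) if k!=1 else p)
E
python3 - <<'E'
from h import *
for n in("top","side"):
    f=grab(n); save(f,n+"0.png"); print(n,f["C"].round(3).tolist(),f["fx"],f["fy"]); np.savez(n+"0.npz",**{k:np.array(v) for k,v in f.items()})
print(manip.state())
E
```

```text
top [[0.027, -0.995, 0.095, 0.423], [-1.0, -0.027, -0.002, 0.004], [0.004, -0.095, -0.995, 1.622], [0.0, 0.0, 0.0, 1.0]] 518.9530684013979 518.9530684013979
side [[-0.995, -0.079, 0.057, 0.519], [-0.097, 0.739, -0.667, 0.835], [0.01, -0.669, -0.743, 0.95], [0.0, 0.0, 0.0, 1.0]] 526.5370376753469 526.5370376753469
{'time': 0.1, 'joint_pos': array([ 1.04600505e+00,  5.33053363e-02,  1.61414964e+00,  9.90601153e-06,
        1.47599464e+00, -1.18981693e-01]), 'joint_vel': array([-0.00083233, -0.00036335, -0.00352829,  0.00159844, -0.00282714,
        0.00038604]), 'joint_efforts': array([-3.17162019e-06, -3.94902492e+01, -3.71361995e+01, -1.14619006e-04,
        3.87206033e-03,  5.39531513e-06]), 'tool_pos': array([0.24644449, 0.57378071, 0.24418116]), 'tool_rot': array([-2.98409013e-04,  2.01515755e-01,  9.79484833e-01, -8.79236866e-04]), 'contact_force': array([ 0.08455677, -0.90813426,  0.07722853]), 'ft_torque': array([-0.01148075, -0.01598163, -0.00242796]), 'grasp_force': 0.0, 'gripper_width': 1.0011123879772814}
```

View pics/top0.png

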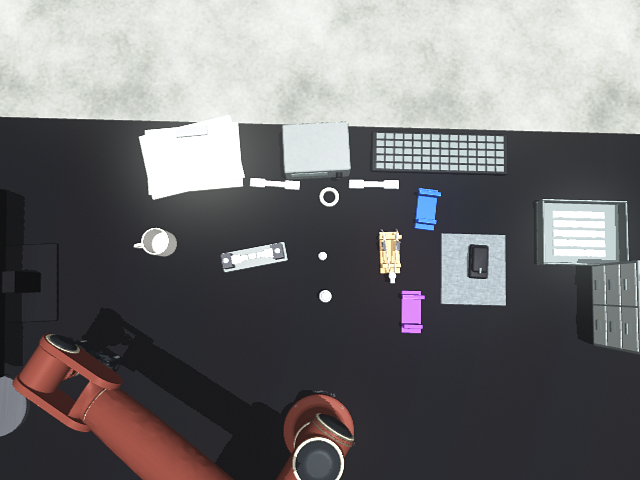

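View pics/side0.png

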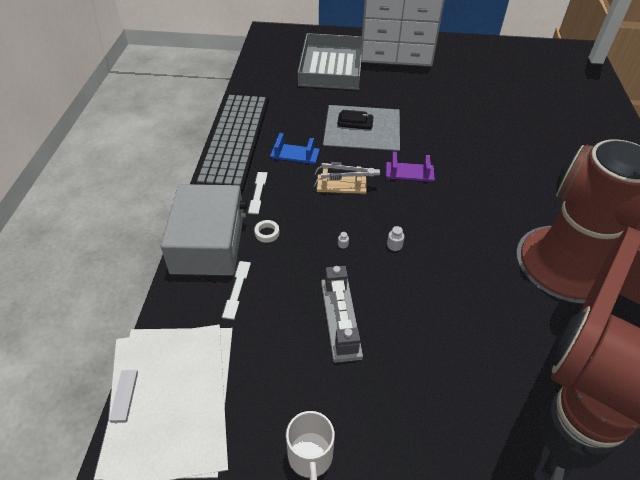

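The top view shows the tweezers on the pale stand at about (390,253), heel towards the robot at (392,278). The fixture is at (254,257) and slightly turned, with the weights at (322,256) and (325,296). The blue and purple stands are look-alikes.

```bash
python3 - <<'E'
from h import *
T={k:v for k,v in np.load("top0.npz").items()}; S={k:v for k,v in np.load("side0.npz").items()}
def tri(a,b):
    o1,o2=T["C"][:3,3],S["C"][:3,3]; d1,d2=dirs(T,a)[0],dirs(S,b)[0]
    st=np.linalg.lstsq(np.c_[d1,-d2],o2-o1,rcond=None)[0]; return (o1+st[0]*d1).round(4),(o2+st[1]*d2).round(4)
def blob(f,box,lo,hi):
    x0,y0,x1,y1=box; h=cv2.cvtColor(f["pixels"],cv2.COLOR_RGB2HSV); m=np.zeros((480,640),np.uint8); m[y0:y1,x0:x1]=cv2.inRange(h,lo,hi)[y0:y1,x0:x1]; return m
m=blob(T,(360,215,415,295),(10,50,100),(28,255,255)); v,u=np.nonzero(m); r=cv2.minAreaRect(np.c_[u,v].astype(np.float32)); print("wood top",r)
print("stand box corners z=.03",onplane(T,cv2.boxPoints(r),.03).round(3).tolist())
P=cloud(T)[m>0]; print("z",np.percentile(P[:,2],[5,50,95]))
m=blob(T,(210,235,295,275),(0,0,60),(180,80,255)); v,u=np.nonzero(m); r=cv2.minAreaRect(np.c_[u,v].astype(np.float32)); print("fix",r,onplane(T,r[0],.03), onplane(T,cv2.boxPoints(r),.03).round(3).tolist())
print("heel",tri((392,279),(377,172)),"smallw",onplane(T,(322,256),.038),onplane(T,(325,296),.055),onplane(T,(329,197),.018))
print("heel on z",onplane(T,(392,279),.05))
E
```

```text
wood top ((390.0, 252.5), (41.0, 22.0), 90.0)
stand box corners z=.03 [[0.604, -0.173, 0.03], [0.605, -0.241, 0.03], [0.479, -0.243, 0.03], [0.477, -0.175, 0.03]]
z [0.00041341 0.00956383 0.04470471]
fix ((248.5, 253.5), (37.0, 77.0), 90.0) [[0.52608671 0.22667343 0.03      ]] [[0.58, 0.348, 0.03], [0.586, 0.11, 0.03], [0.473, 0.107, 0.03], [0.466, 0.342, 0.03]]
heel (array([ 0.4595, -0.2132,  0.0465]), array([ 0.4561, -0.2129,  0.0464])) smallw [[0.52403699 0.00071477 0.038     ]] [[ 0.40293044 -0.01150137  0.055     ]] [[ 0.71084002 -0.01624181  0.018     ]]
heel on z [[ 0.45940717 -0.21272701  0.05      ]]
```

Request:
servo_tool:
  deltas:
    - [[100,0.025,-0.04,0.01,3],[100,0.025,-0.04,0.01,3],[100,0.025,-0.04,0.01,3],[100,0.025,-0.04,0.01,3],[100,0.025,-0.04,0.0,3],[100,0.025,-0.04,0,3],[100,0.025,-0.04,0,3],[100,0.025,-0.04,0,2]]

```text
time: 0.9
tool_pos: [0.4471, 0.2524, 0.2849]
tool_rot: [-0.0, 0.001, 1.0, -0.0]
contact_force: [0.6, 0.5, -0.7]
gripper_width: 0.997
grasp_force: 0.0
```

```bash
python3 - <<'E'
from h import *
f=grab("wrist"); save(f,"w1.png"); np.savez("w1.npz",**{k:np.array(v) for k,v in f.items()})
print(np.array(f["T_tool_cam"]).round(3).tolist(),f["C"].round(3).tolist(),f["fx"]); s=manip.state(); print(s["tool_pos"],s["tool_rot"],s["time"])
E
```

```text
[[-0.0, -0.945, -0.328, 0.085], [1.0, 0.0, -0.001, 0.001], [0.001, -0.328, 0.945, -0.129], [0.0, 0.0, 0.0, 1.0]] [[0.003, 0.945, 0.327, 0.362], [1.0, -0.002, -0.002, 0.253], [-0.001, 0.327, -0.945, 0.414], [0.0, 0.0, 0.0, 1.0]] 343.5314945725099
[0.45037126 0.24717067 0.28482817] [ 0.00103956  0.00410995  0.99998785 -0.00251472] 0.95
```

View pics/w1.png

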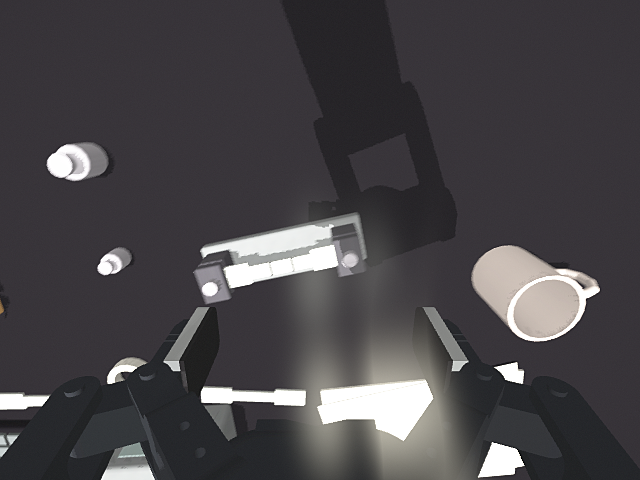

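The fixture is seen at (280,262). The lines show faintly at (268,269) and (295,264), and its yaw is about +0.2. Next, the tweezers.

Request:
servo_tool:
  deltas:
    - [[100,0,-0.038,0,0],[100,0,-0.038,0,0],[100,0,-0.038,0,0],[100,0,-0.038,0,0],[100,0,-0.038,0,0],[100,0,-0.038,0,0],[100,0,-0.038,0,0],[100,0,-0.038,0,0]]

```text
time: 1.75
tool_pos: [0.4462, -0.051, 0.2849]
tool_rot: [-0.0, 0.002, 1.0, 0.0]
contact_force: [0.5, -0.0, 0.6]
gripper_width: 1.002
grasp_force: 0.0
```

Request:
servo_tool:
  deltas:
    - [[100,0,-0.038,0,0],[100,0,-0.038,-0.02,0],[100,0,-0.038,-0.03,0],[100,0,-0.038,-0.03,0],[100,0,0,0,0],[100,0,0,0,0],[100,0,0,0,0],[100,0,0,0,0]]

```text
time: 2.55
tool_pos: [0.4476, -0.2011, 0.2069]
tool_rot: [0.001, 0.001, 1.0, -0.001]
contact_force: [-0.1, 0.2, 0.6]
gripper_width: 0.997
grasp_force: 0.0
```

```bash
python3 - <<'E'
from h import *
f=grab("wrist"); save(f,"w2.png",(160,120,480,480),1.6); np.savez("w2.npz",**{k:np.array(v) for k,v in f.items()})
s=manip.state(); print(s["tool_pos"],s["tool_rot"],s["time"])
E
```

```text
[ 0.44753115 -0.20109812  0.20685647] [ 1.15922111e-03  1.33380113e-03  9.99998217e-01 -6.65680452e-04] 2.6
```

View pics/w2.png

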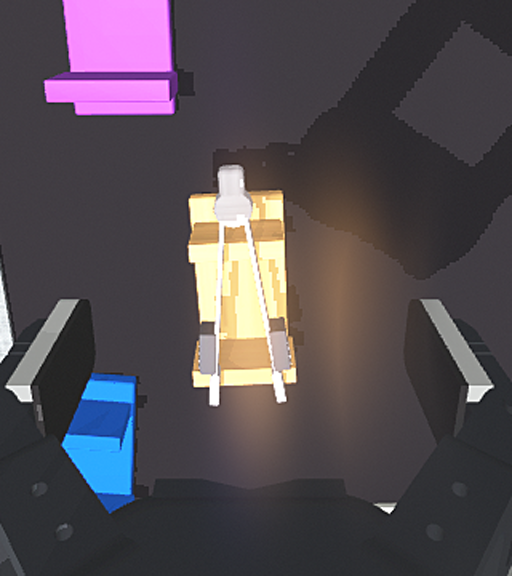

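The wrist crop (scale 1.6, offset 160,120) shows the grey ribbed pads at about (208,347) and (279,345). The heel end is at (231,170) and the tips are at (214,402) and (281,398).

```bash
python3 - <<'E'
from h import *
f={k:v for k,v in np.load("w2.npz").items()}; P=cloud(f)
g=f["pixels"].astype(int)
def full(u,v): return (160+u/1.6,120+v/1.6)
# pads: grey (low saturation), mid dark, in region
hsv=cv2.cvtColor(f["pixels"],cv2.COLOR_RGB2HSV); 
m=cv2.inRange(hsv,(0,0,60),(180,70,150)); k=np.zeros_like(m); k[318:358,280:346]=m[318:358,280:346]
n,l,st,c=cv2.connectedComponentsWithStats(k)
for i in range(1,n):
    if st[i,4]>40:
        q=P[l==i]; print(st[i],c[i],"z pct",np.percentile(q[:,2],[10,50,90]).round(4),"xyz med",np.median(q,0).round(4)); print(" planar .065",onplane(f,c[i],.065).round(4), "top pts", q[q[:,2]>np.percentile(q[:,2],90)-.002].mean(0).round(4), "xrange",q[:,0].min().round(4),q[:,0].max().round(4),q[:,1].min().round(4),q[:,1].max().round(4))
T=P[215:400,270:360].reshape(-1,3); T=T[(T[:,2]>.047)&(T[:,2]<.09)]
print("n",len(T),"zpct",np.percentile(T[:,2],[5,50,95]))
for x0 in np.arange(.44,.64,.01):
    q=T[(T[:,0]>=x0)&(T[:,0]<x0+.01)]
    if len(q)>5: print(x0.round(2),len(q),"y",q[:,1].min().round(4),q[:,1].max().round(4),"z",np.median(q[:,2]).round(4),q[:,2].max().round(4))
E
```

```text
[280 318  15  33 182] [284.72527473 327.80769231] z pct [-0.0006  0.0008  0.0566] xyz med [ 0.5761 -0.238   0.0008]
 planar .065 [[ 0.5432 -0.2294  0.065 ]] top pts [ 0.549  -0.2266  0.0573] xrange 0.5473 0.6171 -0.243 -0.2214
n 2256 zpct [0.051008   0.05696518 0.05929993]
0.44 78 y -0.2177 -0.2048 z 0.0543 0.058
0.45 188 y -0.2178 -0.204 z 0.0569 0.0588
0.46 241 y -0.2198 -0.1997 z 0.0567 0.0583
0.47 229 y -0.2207 -0.1997 z 0.0569 0.0588
0.48 79 y -0.2175 -0.1997 z 0.0567 0.0588
0.49 84 y -0.2186 -0.1979 z 0.0567 0.0583
0.5 74 y -0.2188 -0.196 z 0.0566 0.059
0.51 73 y -0.22 -0.1941 z 0.0568 0.0583
0.52 73 y -0.2202 -0.1922 z 0.0566 0.0582
0.53 62 y -0.2204 -0.1904 z 0.0565 0.0583
0.54 248 y -0.2309 -0.18 z 0.0563 0.0607
0.55 237 y -0.2312 -0.1779 z 0.0586 0.0612
0.56 219 y -0.2319 -0.1761 z 0.0587 0.0605
0.57 147 y -0.2321 -0.1767 z 0.0582 0.0604
0.58 125 y -0.2254 -0.1799 z 0.0567 0.0587
0.59 95 y -0.2256 -0.1786 z 0.0569 0.0588
```

```bash
python3 - <<'E'
from h import *
f={k:v for k,v in np.load("w2.npz").items()}; P=cloud(f)
full=lambda u,v:(160+u/1.6,120+v/1.6)
for n,(u,v),z in [("heel",(231,166),.055),("padR front",(207,322),.0595),("padR end",(208,373),.0595),("padL front",(276,320),.0595),("padL end",(283,371),.0595),("tipR",(214,402),.0155),("tipL",(281,398),.0155)]:
    print(n,onplane(f,full(u,v),z).round(4)[0])
T=P[215:400,270:360].reshape(-1,3); T=T[(T[:,2]>.04)&(T[:,2]<.09)]
print("xmin",np.sort(T[:,0])[:5])
c,s=np.cos(.064),np.sin(.064); d=T-[.55,-.2045,0]; a=d[:,0]*c+d[:,1]*s; b=-d[:,0]*s+d[:,1]*c
for sg in(1,-1):
    q=(sg*b>np.where(a>-0.01,(17+.12*0)*.001+a*.08+.006,9))&(T[:,2]>.053); print(sg,q.sum(),np.percentile(a[q],[1,50,99]),np.percentile(sg*b[q],[50,98]))
E
```

```text
heel [ 0.4467 -0.2104  0.055 ]
padR front [ 0.5398 -0.2255  0.0595]
padR end [ 0.5753 -0.2259  0.0595]
padL front [ 0.5386 -0.1854  0.0595]
padL end [ 0.5739 -0.1808  0.0595]
tipR [ 0.6341 -0.2264  0.0155]
tipL [ 0.6307 -0.1787  0.0155]
xmin [0.44760497 0.44761175 0.44763849 0.44768968 0.44771546]
1 63 [-0.0033449   0.00924862  0.02367043] [0.02473197 0.02666143]
-1 105 [-0.0029759   0.00893972  0.02451024] [0.02576401 0.02863742]
```

Request:
servo_tool:
  deltas:
    - [[100,0.02,-0.001,-0.01,1],[100,0.02,-0.001,-0.015,1],[100,0.02,-0.001,-0.015,1],[100,0.02,0,-0.02,0.7],[100,0.02,0,-0.02,0],[100,0.01,0,-0.017,0],[100,0,0,0,0],[100,0,0,0,0]]

```text
time: 3.4
tool_pos: [0.5569, -0.2042, 0.1089]
tool_rot: [0.0, -0.031, 1.0, -0.0]
contact_force: [1.1, 0.6, 0.0]
gripper_width: 1.0
grasp_force: 0.0
```

```bash
python3 - <<'E'
from h import *
f=grab("wrist"); save(f,"w3.png",(140,60,500,480),1.4); np.savez("w3.npz",**{k:np.array(v) for k,v in f.items()})
s=manip.state(); print(s["tool_pos"],s["tool_rot"],s["time"])
P=cloud(f); T=P[60:440,200:440].reshape(-1,3); T=T[(T[:,2]>.047)&(T[:,2]<.07)&(abs(T[:,1]+.205)<.045)]
for x0 in np.arange(.44,.63,.005):
    q=T[(T[:,0]>=x0)&(T[:,0]<x0+.005)]
    if len(q)>5: print(x0.round(3),len(q),"y",q[:,1].min().round(4),q[:,1].max().round(4),"z",np.median(q[:,2]).round(4),q[:,2].max().round(4))
E
```

```text
[ 0.5570758  -0.20458506  0.10966627] [ 6.43281772e-04 -3.04778778e-02  9.99535136e-01 -4.42853759e-04] 3.45
0.445 95 y -0.2174 -0.2048 z 0.0561 0.0584
0.45 331 y -0.2178 -0.2039 z 0.0566 0.0589
0.455 327 y -0.2175 -0.2035 z 0.0566 0.0588
0.46 329 y -0.2185 -0.2012 z 0.0568 0.0588
0.465 440 y -0.2204 -0.1994 z 0.0568 0.0586
0.47 439 y -0.2208 -0.1993 z 0.057 0.0589
0.475 364 y -0.2191 -0.2004 z 0.0568 0.0588
0.48 171 y -0.2178 -0.2002 z 0.0566 0.0586
0.485 124 y -0.2181 -0.1994 z 0.0567 0.0588
0.49 125 y -0.2184 -0.1985 z 0.0566 0.0582
0.495 119 y -0.2187 -0.1975 z 0.0567 0.0584
0.5 117 y -0.2201 -0.1965 z 0.0567 0.0582
0.505 112 y -0.2193 -0.1957 z 0.0567 0.0582
0.51 106 y -0.2196 -0.1953 z 0.0566 0.058
0.515 108 y -0.22 -0.1943 z 0.0566 0.0579
0.52 106 y -0.2203 -0.1934 z 0.0568 0.0586
0.525 98 y -0.2203 -0.1924 z 0.0568 0.0587
0.53 97 y -0.2207 -0.1914 z 0.0566 0.0583
0.535 94 y -0.221 -0.1904 z 0.0568 0.0581
0.54 94 y -0.2214 -0.1894 z 0.0566 0.0583
0.545 458 y -0.2306 -0.1799 z 0.0566 0.0607
0.55 349 y -0.2305 -0.1789 z 0.0587 0.0606
0.555 329 y -0.2312 -0.1779 z 0.0587 0.0605
0.56 320 y -0.2316 -0.177 z 0.0587 0.0613
0.565 309 y -0.2318 -0.1761 z 0.0587 0.0607
0.57 267 y -0.2321 -0.1763 z 0.0587 0.0606
0.575 166 y -0.2313 -0.1821 z 0.0566 0.0601
0.58 155 y -0.2254 -0.1811 z 0.0568 0.0582
0.585 144 y -0.2254 -0.1801 z 0.0568 0.0586
0.59 142 y -0.2259 -0.1795 z 0.0568 0.058
0.595 120 y -0.2262 -0.1786 z 0.0568 0.0585
0.6 11 y -0.2248 -0.2207 z 0.0564 0.0578
```

View pics/w3.png

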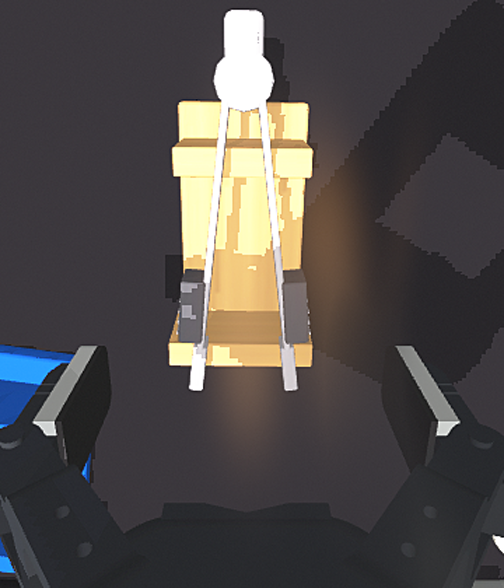

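The crop (scale 1.4, offset 140,60) shows the pads at (192,306) and (295,306), well inside the open fingers. The front bar of the stand is at rows 310–340, so I'll check finger clearance to it.

```bash
python3 - <<'E'
from h import *
f={k:v for k,v in np.load("w3.npz").items()}
P=cloud(f); T=P[60:440,200:440].reshape(-1,3); 
q=T[(T[:,2]>.038)&(T[:,2]<.048)&(abs(T[:,1]+.204)<.013)&(T[:,0]>.53)]
print(len(q),np.percentile(q[:,0],[1,5,50,95,99]),np.percentile(q[:,2],[5,50,95]))
q=T[(T[:,2]>.012)&(T[:,2]<.048)&(T[:,0]>.53)&(T[:,0]<.61)]; print(q[:,1].min(),q[:,1].max())
E
```

```text
859 [0.58269642 0.58318989 0.5873416  0.59440009 0.59520146] [0.03926233 0.04469657 0.04587473]
-0.237498848371543 -0.17131147295901156
```

Request:
servo_tool:
  deltas:
    - [[100,0.002,0,-0.01,0],[100,0,0,-0.01,0],[100,0,0,-0.01,0],[100,0,0,-0.01,0],[80,0,0,-0.005,0],[80,0,0,0,0],[80,0,0,0,0],[80,0,0,0,0]]

```text
time: 4.25
tool_pos: [0.5591, -0.205, 0.0639]
tool_rot: [0.0, -0.03, 1.0, -0.0]
contact_force: [0.1, 0.4, 0.5]
gripper_width: 0.798
grasp_force: 0.0
```

Request:
servo_tool:
  deltas:
    - [[80,0.002,0.0005,-0.011,0],[80,0,0,-0.01,0],[70,0,0,0,0],[65,0,0,0,0],[62,0,0,0,0],[60,0,0,0,0],[58,0,0,0,0],[58,0,0,0,0]]

```text
time: 5.05
tool_pos: [0.5608, -0.2043, 0.0425]
tool_rot: [0.0, -0.03, 1.0, -0.0]
contact_force: [-0.4, 0.5, -0.7]
gripper_width: 0.581
grasp_force: 3.5
```

Request:
servo_tool:
  deltas:
    - [[56,0,0,0,0],[54,0,0,0,0],[52,0,0,0,0],[50,0,0,0,0],[50,0,0,0,0],[50,0,0,0,0],[50,0,0,0,0],[50,0,0,0,0]]

```text
time: 5.85
tool_pos: [0.5615, -0.2046, 0.0434]
tool_rot: [0.001, -0.03, 1.0, -0.0]
contact_force: [-1.1, -0.2, 5.8]
gripper_width: 0.497
grasp_force: 7.3
```

Request:
servo_tool:
  deltas:
    - [[50,0,0,0.003,0],[50,0,0,0.005,0],[50,0,0,0.01,0],[50,0,0,0.01,0],[50,0,0,0.015,0],[50,0,0,0.015,0],[50,0,0,0.015,0],[50,0,0,0.015,0]]

```text
time: 6.65
tool_pos: [0.561, -0.2044, 0.1323]
tool_rot: [0.001, -0.03, 1.0, -0.0]
contact_force: [-0.2, -0.7, -1.2]
gripper_width: 0.499
grasp_force: 5.7
```

```bash
python3 - <<'E'
from h import *
f=grab("wrist"); save(f,"w4.png",(140,60,500,480),1.4); np.savez("w4.npz",**{k:np.array(v) for k,v in f.items()})
s=manip.state(); print(s["tool_pos"],s["tool_rot"],s["time"],s["gripper_width"],s["grasp_force"],s["contact_force"])
E
```

```text
[ 0.56253247 -0.20516993  0.13528911] [ 0.00258372 -0.03012868  0.99954166 -0.00143455] 6.7 0.49634117774964487 5.657830461859703 [ 1.53088345 -1.04927339  0.89073081]
```

View pics/w4.png

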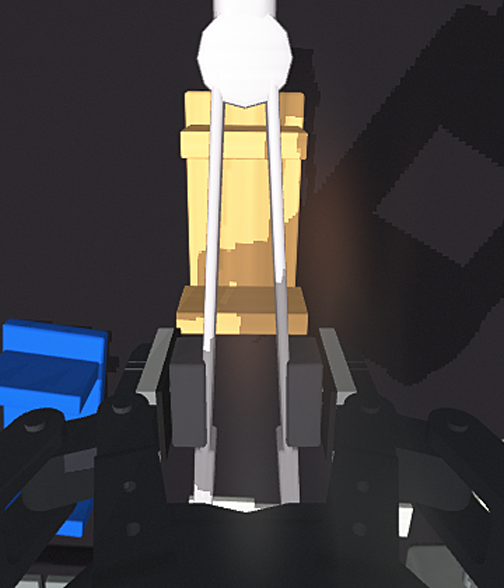

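The tweezers are held and off the stand: pads sit between the fingers at (190,390) and (303,390), arms nearly parallel. Next I go beside the bar for a close look at the lines.

Request:
servo_tool:
  deltas:
    - [[50,0,0.01,0.01,1],[50,-0.004,0.02,0.01,1],[50,-0.005,0.03,0.01,1],[50,-0.005,0.03,0.005,1],[50,-0.005,0.03,0,1],[50,-0.005,0.03,0,1],[50,-0.005,0.03,0,1],[50,-0.005,0.03,0,1]]

```text
time: 7.5
tool_pos: [0.5257, 0.0076, 0.1651]
tool_rot: [-0.0, -0.101, 0.995, 0.0]
contact_force: [-0.1, 0.1, -0.1]
gripper_width: 0.502
grasp_force: 5.7
```

Request:
servo_tool:
  deltas:
    - [[50,-0.004,0.03,0,0],[50,-0.004,0.03,0,0],[50,0,0.03,0,0],[50,0,0.02,0,0],[50,0,0.01,0,0],[50,0,0,0,0],[50,0,0,0,0],[50,0,0,0,0]]

```text
time: 8.3
tool_pos: [0.5187, 0.1249, 0.1652]
tool_rot: [-0.0, -0.099, 0.995, -0.0]
contact_force: [0.4, 0.6, -0.6]
gripper_width: 0.501
grasp_force: 5.7
```

```bash
python3 - <<'E'
from h import *
f=grab("wrist"); save(f,"w5.png",(300,100,620,340),2.5); np.savez("w5.npz",**{k:np.array(v) for k,v in f.items()})
s=manip.state(); print(s["tool_pos"],s["tool_rot"],s["time"],s["gripper_width"],s["grasp_force"],s["joint_vel"].round(3))
E
```

```text
[0.51875055 0.12485507 0.16524518] [-1.01894488e-04 -9.91251171e-02  9.95074967e-01 -1.03212288e-04] 8.35 0.5046676121254517 5.653110444545746 [ 0.001 -0.001 -0.002  0.002 -0.001  0.001]
```

View pics/w5.png

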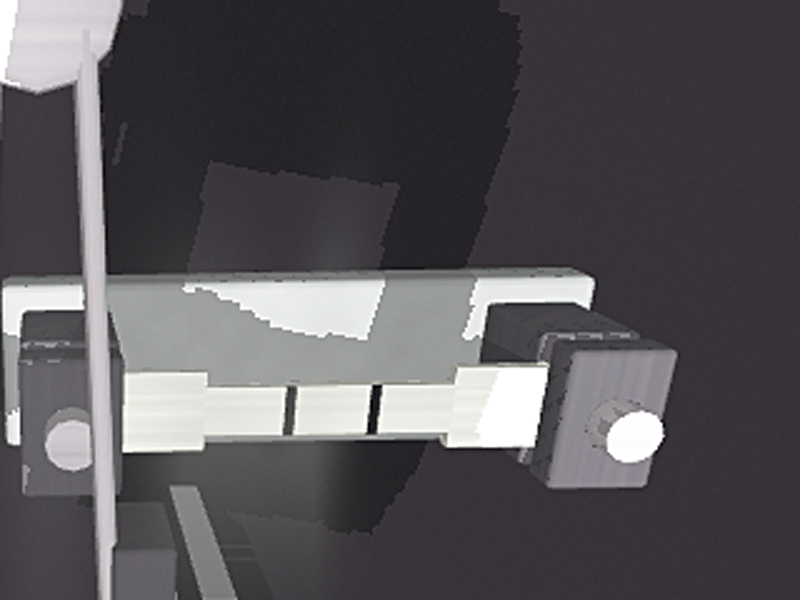

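The bar is clear: the black lines are at crop (290,410) and (374,408), which is full-frame (416,264) and (450,263). Next I measure them and the tweezers' pose in the tool frame.

```bash
python3 - <<'E'
from h import *
f={k:v for k,v in np.load("w5.npz").items()}; P=cloud(f)
g=f["pixels"].astype(float).mean(2)
zb=np.median(P[258:270,425:440,2]); print("bar z",zb)
L=[]
for lo,hi in((408,425),(442,458)):
    uv=[]
    for v in range(256,273):
        r=g[v,lo:hi]; w=np.clip(np.median(r)-r-40,0,None)
        if w.sum()>20: uv.append(((w*np.arange(lo,hi)).sum()/w.sum(),v))
    X=onplane(f,uv,zb); L.append(X); print(len(uv),X.mean(0).round(4),uv[0],uv[-1],X[0].round(4),X[-1].round(4))
# full extents of bar across at line columns
for u in(425,436,410):
    col=g[240:290,u]; d=np.diff(col); a=240+np.argmax(d)+.5; b=240+np.argmin(d)+.5; print("edges",u,a,b,onplane(f,[(u,a+.5),(u,b+.5)],zb).round(4).tolist())
d=L[1].mean(0)-L[0].mean(0); print("gap dist",np.linalg.norm(d),"yaw deg of bar from lines",np.degrees(np.arctan2(-d[0],d[1])))
# bar yaw from edges
for nm in("edge lo","edge hi"):
    pts=[]
    for u in list(range(385,411))+list(range(422,444))+list(range(456,474)):
        dd=np.diff(g[246:282,u]); v=246+(np.argmax(dd) if nm=="edge lo" else np.argmin(dd))+.5; pts.append((u,v))
    X=onplane(f,pts,zb); p=np.polyfit(X[:,1],X[:,0],1); r=X[:,0]-np.polyval(p,X[:,1]); k=abs(r)<.0015; p=np.polyfit(X[k,1],X[k,0],1); print(nm,np.degrees(np.arctan(-p[0])),[np.polyval(p,l.mean(0)[1]).round(4) for l in L],r.std())
# w1 second view
w={k:v for k,v in np.load("w1.npz").items()}; uvs=[]
for l in L:
    pc=(np.r_[l.mean(0),1]@np.linalg.inv(w["C"]).T)[:3]; print("w1 predicted px",pc[0]/pc[2]*w["fx"]+w["cx"],pc[1]/pc[2]*w["fy"]+w["cy"])
gw=w["pixels"].astype(int).mean(2); print(gw[264:270,258:305:1].astype(int)[::2].tolist())
# tweezers in tool frame
for n in("w4","w5"):
    h={k:v for k,v in np.load(n+".npz").items()}; Q=cloud(h); Tt=h["C"]@np.linalg.inv(h["T_tool_cam"]); q=(np.c_[Q.reshape(-1,3),np.ones(480*640)]@np.linalg.inv(Tt).T)[:,:3].reshape(-1,3)
    k=(abs(q[:,2]+.01)<.03)&(abs(q[:,1])<.035); q=q[k]
    print(n,"tool-frame")
    for x0 in np.arange(-.06,.13,.01):
        s=q[(q[:,0]>=x0)&(q[:,0]<x0+.01)]
        if len(s)>10: print(x0.round(2),len(s),"y",s[:,1].min().round(4),s[:,1].max().round(4),"inner",s[s[:,1]<0][:,1].max().round(4) if (s[:,1]<0).any() else None,s[s[:,1]>0][:,1].min().round(4) if (s[:,1]>0).any() else None,"zmed",np.median(s[:,2]).round(4),s[:,2].min().round(4))
E
```

```text
bar z 0.054920933746864534
17 [0.5214 0.2029 0.0549] (np.float64(416.34366197183095), 256) (np.float64(414.53362897265333), 272) [0.515  0.2016 0.0549] [0.5279 0.2041 0.0549]
17 [0.5164 0.2278 0.0549] (np.float64(450.12573173835585), 256) (np.float64(448.31843575419), 272) [0.51   0.2264 0.0549] [0.5228 0.2293 0.0549]
edges 425 254.5 273.5 [[0.5129, 0.2078, 0.0549], [0.5279, 0.2124, 0.0549]]
edges 436 253.5 275.5 [[0.5106, 0.2156, 0.0549], [0.5279, 0.2212, 0.0549]]
edges 410 254.5 273.5 [[0.5152, 0.1968, 0.0549], [0.5302, 0.2012, 0.0549]]
gap dist 0.025430598984861545 yaw deg of bar from lines 11.418130312665696
edge lo 12.367584081909296 [np.float64(0.5132), np.float64(0.5077)] 0.00020521814925270312
edge hi 11.296845187112329 [np.float64(0.5299), np.float64(0.5249)] 0.0011060311930198917
w1 predicted px 271.9106601722803 267.7890655724225
w1 predicted px 293.69999001416085 263.67409392971626
[[185, 255, 255, 255, 255, 255, 255, 255, 255, 255, 249, 236, 242, 255, 255, 255, 255, 255, 255, 255, 255, 255, 255, 255, 255, 255, 255, 255, 255, 255, 255, 255, 254, 245, 200, 232, 255, 255, 2
[... 1991 characters left out ...]
0091 zmed -0.0157 -0.04
0.02 426 y -0.0112 0.0118 inner -0.0076 0.0084 zmed -0.0131 -0.0151
0.03 463 y -0.0104 0.0111 inner -0.007 0.0078 zmed -0.013 -0.0155
0.04 499 y -0.0098 0.0105 inner -0.0064 0.0072 zmed -0.013 -0.0148
0.05 546 y -0.0091 0.0099 inner -0.0059 0.0065 zmed -0.013 -0.0149
0.06 582 y -0.0085 0.0093 inner -0.0053 0.0059 zmed -0.013 -0.0153
0.07 657 y -0.0083 0.0087 inner -0.0003 0.0001 zmed -0.0129 -0.0149
0.08 1869 y -0.0104 0.0109 inner -0.0002 0.0001 zmed -0.0131 -0.0152
0.09 2055 y -0.0107 0.0112 inner -0.0002 0.0001 zmed -0.0131 -0.0155
0.1 1717 y -0.0068 0.0072 inner -0.0002 0.0001 zmed -0.0129 -0.0156
0.11 447 y -0.0065 0.0071 inner -0.0002 0.0001 zmed -0.0124 -0.0147
```

```bash
python3 - <<'E'
from h import *
h={k:v for k,v in np.load("w5.npz").items()}; Q=cloud(h); Tt=h["C"]@np.linalg.inv(h["T_tool_cam"]); q=(np.c_[Q.reshape(-1,3),np.ones(480*640)]@np.linalg.inv(Tt).T)[:,:3]
for sg in(1,-1):
    k=(abs(q[:,2]+.0155)<.0015)&(sg*q[:,1]>.0155)&(sg*q[:,1]<.0208)&(abs(q[:,0])<.04); print("pad x",k.sum(),np.percentile(q[k,0],[0.5,5,50,95,99.5]).round(4))
k=(abs(q[:,2]+.0135)<.003)&(abs(q[:,1])<.014)&(q[:,0]>.06)
r=q[k]; w=r[abs(r[:,1])>.0085]; print("ring x",np.percentile(w[:,0],[0.5,50,99.5]).round(4), "y",r[:,1].min(),r[:,1].max(), "xend",r[:,0].max())
k=(abs(q[:,1])<.025)&(q[:,0]<-.03)&(q[:,0]>-.08)&(q[:,2]>-.02)&(q[:,2]<.05); print("front x",np.percentile(q[k,0],[.5,5]), "zmax",q[k,2].max())
c=np.array([.5189,.21535,.061]); 
for tx in(-.055,-.057,-.059): print(tx,"tcp",(c-Tt[:3,:3]@np.array([tx,.0007,.0288])).round(4))
E
```

```text
pad x 815 [-0.0246 -0.013   0.0005  0.0124  0.0134]
pad x 791 [-0.0143 -0.0128  0.0004  0.0123  0.0132]
ring x [0.0602 0.0899 0.0962] y -0.010672132007319077 0.011228485614114155 xend 0.11325689582059933
front x [-0.03867848 -0.0374243 ] zmax -0.002102406830121223
-0.055 tcp [0.4651 0.2038 0.0898]
-0.057 tcp [0.4632 0.2034 0.0898]
-0.059 tcp [0.4612 0.203  0.0898]
```

Request:
servo_tool:
  deltas:
    - [[50,-0.007,0.01,0,0],[50,-0.012,0.017,0,0],[49,-0.015,0.022,0,0],[49,-0.012,0.018,-0.005,0],[48,-0.008,0.012,-0.015,0],[48,0,0,-0.02,0],[48,0,0,-0.015,0],[48,0,0,-0.005,0]]

```text
time: 9.15
tool_pos: [0.463, 0.2042, 0.1023]
tool_rot: [-0.002, -0.1, 0.995, -0.0]
contact_force: [-0.3, -0.1, -0.7]
gripper_width: 0.484
grasp_force: 6.2
```

Request:
servo_tool:
  deltas:
    - [[48,0,0,-0.005,0],[48,0,0,0,0],[48,0,0,0,0],[48,0,0,0,0],[48,0,0,0,0],[48,0,0,0,0],[48,0,0,0,0],[48,0,0,0,0]]

```text
time: 9.95
tool_pos: [0.4647, 0.2048, 0.1004]
tool_rot: [0.0, -0.1, 0.995, 0.0]
contact_force: [-1.2, -0.0, -0.4]
gripper_width: 0.483
grasp_force: 6.2
```

```bash
python3 - <<'E'
from h import *
f=grab("side"); save(f,"s6.png",(280,230,400,330),6.5); np.savez("s6.npz",**{k:np.array(v) for k,v in f.items()})
h=grab("wrist"); np.savez("w6.npz",**{k:np.array(v) for k,v in h.items()})
s=manip.state(); print(s["tool_pos"],s["tool_rot"],s["time"],s["gripper_width"],s["grasp_force"],s["contact_force"])
Q=cloud(h); Tt=h["C"]@np.linalg.inv(h["T_tool_cam"]); q=(np.c_[Q.reshape(-1,3),np.ones(480*640)]@np.linalg.inv(Tt).T)[:,:3]
hs=[]
for sg in(1,-1):
    for a,b in((-.034,-.022),(.03,.06)):
        k=(abs(q[:,2]+.0135)<.002)&(sg*q[:,1]>.003)&(sg*q[:,1]<.02)&(q[:,0]>a)&(q[:,0]<b); hs.append((np.mean(q[k,0]),np.mean(q[k,1]),np.median(q[k,2]))); print(sg,k.sum(),np.round(hs[-1],4))
sl=[(hs[i][1]-hs[i+1][1])/(hs[i+1][0]-hs[i][0]) for i in(0,2)]; print("slopes",sl,"gap",2*(6+145*(sl[0]-sl[1])/2))
mid=(np.array(hs[0])+hs[2])/2, (np.array(hs[1])+hs[3])/2; print("mid",mid)
for n,l in(("A",(.5214,.2029,.0549)),("B",(.5164,.2278,.0549))): print(n,"in tool",(np.linalg.inv(Tt)@np.r_[l,1])[:3].round(4))
E
```

```text
[0.46468368 0.20473577 0.10030653] [ 5.83400894e-07 -9.97788041e-02  9.95009643e-01  1.52723914e-06] 10.05 0.48179913340693287 6.24891959130764 [-0.54829037  0.10380738  0.19927496]
1 303 [-0.0279  0.0125 -0.0131]
1 655 [ 0.0456  0.0085 -0.0129]
-1 313 [-0.0278 -0.0113 -0.0131]
-1 658 [ 0.0456 -0.0078 -0.0129]
slopes [np.float64(0.05414839071020229), np.float64(-0.04849690524601409)] gap 26.883567913651376
mid (array([-0.02788255,  0.00059453, -0.01310549]), array([ 0.0456066 ,  0.0003851 , -0.01292224]))
A in tool [-0.0552 -0.0131  0.0455]
B in tool [-0.0552  0.0123  0.0455]
```

View pics/s6.png

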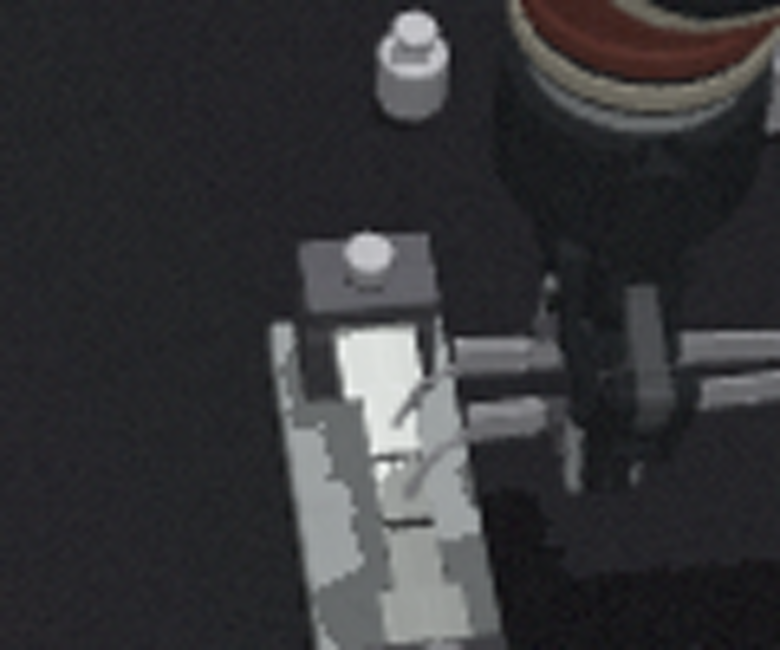

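The side view shows the tips at (398,425) and (408,495), each about 30 px above its line at (400,455) and (408,522). That fits a 16 mm height. The tool now needs about −1 mm in y, −10 mm in z and a slightly smaller gap.

Request:
servo_tool:
  deltas:
    - [[47,0,-0.001,-0.002,0],[47,0,0,-0.003,0],[47,0,0,-0.003,0],[47,0,0,-0.002,0],[47,0,0,0,0],[47,0,0,0,0],[47,0,0,0,0],[47,0,0,0,0]]

```text
time: 10.85
tool_pos: [0.4648, 0.2038, 0.0905]
tool_rot: [0.0, -0.1, 0.995, 0.0]
contact_force: [-0.7, -0.8, -0.7]
gripper_width: 0.471
grasp_force: 6.6
```

```bash
python3 - <<'E'
from h import *
f=grab("side"); save(f,"s7.png",(320,275,370,320),13); np.savez("s7.npz",**{k:np.array(v) for k,v in f.items()})
h=grab("wrist"); 
s=manip.state(); print(s["tool_pos"],s["tool_rot"],s["time"],s["gripper_width"],s["grasp_force"],s["contact_force"])
Q=cloud(h); Tt=h["C"]@np.linalg.inv(h["T_tool_cam"]); q=(np.c_[Q.reshape(-1,3),np.ones(480*640)]@np.linalg.inv(Tt).T)[:,:3]
hs=[]
for sg in(1,-1):
    for a,b in((-.034,-.022),(.03,.06)):
        k=(abs(q[:,2]+.0135)<.002)&(sg*q[:,1]>.003)&(sg*q[:,1]<.02)&(q[:,0]>a)&(q[:,0]<b); hs.append((np.mean(q[k,0]),(q[k,1].mean()),np.median(q[k,2]))); print(sg,k.sum(),np.round(hs[-1],4))
for n,l in(("A",(.5214,.2029,.0549)),("B",(.5164,.2278,.0549))): print(n,"in tool",(np.linalg.inv(Tt)@np.r_[l,1])[:3].round(4))
E
```

```text
[0.46481133 0.20375802 0.0904481 ] [ 1.50072047e-04 -9.97769808e-02  9.95009815e-01  4.42580772e-06] 10.95 0.4703952444219421 6.626795455813408 [ 0.79497718  0.14569358 -0.2033492 ]
1 310 [-0.0279  0.0121 -0.013 ]
1 651 [ 0.0456  0.0083 -0.0128]
-1 316 [-0.0278 -0.0108 -0.013 ]
-1 659 [ 0.0455 -0.0076 -0.0128]
A in tool [-0.0553 -0.0121  0.0356]
B in tool [-0.0553  0.0133  0.0356]
```

View pics/s7.png

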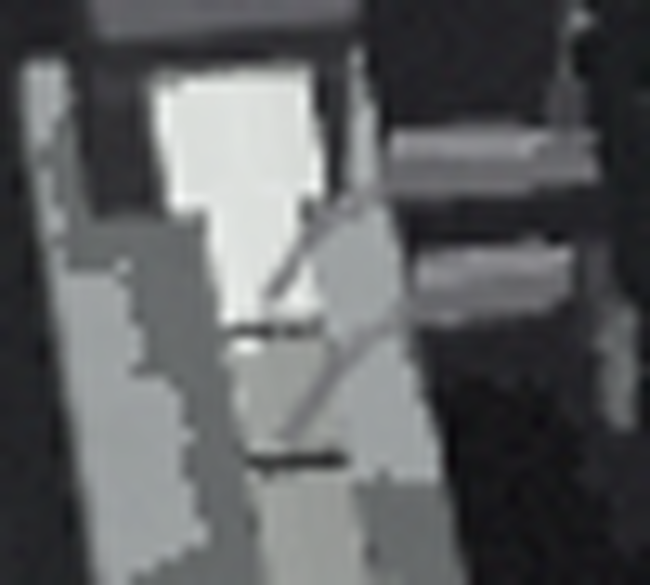

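The enlarged side view shows the tips at (272,295) and (290,437), centred across their lines, which are at rows 328 and 460. The offset matches tips about 6 mm above the bar. The wrist measurement agrees: gap about 25.4 mm, and each tip within about 1 mm of its line. Handing in.

```bash
python3 -c "
from plant import manip
print(manip.job_done())"
```

```text
the job is handed in; nothing more can be done
None
```

I handed the job in with the tweezers held still over the bar: one tip over each line, about 6 mm above it, with a tip gap of about 25.4 mm. By my measurements each tip is within about 1 mm of its line along the bar; the judge's verdict was not shown.

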